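# Clamp the long tile in the spring tile holder

## Task

Put the longer of the two oblong brown fired-clay tiles into the spring tile holder for carving: push one end in under the hooded jaw against its spring, lower the other end inside the low stop, and let go so that the jaws centre it, lying flat on both ledges. Leave the shorter oblong tile where it is.

Things in the scene. Friction and masses are not known exactly. Their poses are not given: they have to be found in the camera images.
- tile_center (a point): Centre of the long tile to clamp: brown fired-clay, 120 mm long (x) by 54 wide (y) by 18 thick, about 0.2 kg, lying flat on the table. Either end may go under the hood. A shorter, otherwise equal tile and a thin square one lie about; not wanted. Seated in the holder, its centre is 41 mm above the table, midway between the jaws, each then 5 mm open.
- short_tile_center (a point): Centre of the shorter oblong brown fired-clay tile, 80 mm long (x) by 54 wide (y) by 18 thick: leave it alone.
- holder: Tile holder fixed to the table: white base 260 x 90 x 12 mm, two aluminium jaws 70 mm wide (y) on it. Origin: centre of base underside; x points to the hooded jaw, away from the robot. Upright jaw faces at x = +55 (hooded) and -55 mm (low stop). A ledge, top 32 mm above the table, reaches 14 mm inward from each face. Between the jaws nothing is above 27 mm. Low stop: top at 42 mm, no hood.
- hood_jaw (a joint): Outward travel (+x of holder) of the hooded jaw, m: 0 closed, 0.022 fully open. Its dark steel hood has its underside 60 mm and top 65 mm above the table and overhangs the face 8 mm inward. Geared: the low stop moves outward by as much. A spring (6 N at the start, 11 N at 12 mm) draws both back in and centres what is between them; open, it does not stay.
Things that resemble listed ones, but are neither listed nor needed, are in the scene too. What is shaped like the part that bears tile_center but orange or red is not meant.

How it is judged (in metres and radians):
On the way:
1. one end of the long tile pushes the hooded jaw outward (by 6.5 mm or more) (value of joint hood_jaw above 0.0065 m and x of tile_center in the frame of holder between 0 and 0.03 m and y of tile_center in the frame of holder between -0.025 and 0.025 m and z of tile_center in the frame of holder below 0.085 m), for 0.1 s.
At the end, for the whole second after the job is handed in: The long tile is clamped between the two jaws, flat on both ledges (centre within 5 mm of its seated height, tilt under 5 degrees), centred in the holder within 8 mm along it and 15 mm across it, in line with it within 10 degrees, released and at rest, with the hooded jaw 3 to 8 mm open (x of tile_center in the frame of holder between -0.008 and 0.008 m and y of tile_center in the frame of holder between -0.015 and 0.015 m and z of tile_center in the frame of holder between 0.036 and 0.046 m and angle between tile_center's own z axis and vertical below 0.09 rad and angle between the x axis of tile_center and the x axis of holder, either way round below 0.175 rad and value of joint hood_jaw between 0.003 and 0.008 m and velocity of joint hood_jaw between -0.01 and 0.01 m/s); the robot touches nothing.
It fails at once if the shorter tile is moved by more than 20 mm (distance of short_tile_center from where it was at the start of the episode above 0.02 m).
It also fails if it takes over 45 s, if anything falls off the work surface, if the arm or the gripper's body presses on something with over 40 N, if the wrist force passes 120 N, or if a joint passes its speed limit or range.

## Robot

A 7-joint arm with a two-finger parallel gripper is mounted at the origin on the work surface. World frame = base frame: x ahead of the robot, y to its left, z up, the work surface at z = 0. Lengths are in mm, angles in rad, forces in N, time in s.
With the tool pointing down it reaches from about 400 to 900 mm from the base axis. Payload 5.6 kg.
Tool frame: the origin (TCP) lies midway between the tips of the shut fingers; the grasp point (between the pads) lies 19 mm behind it; x points along the fingers, y is the direction in which the jaws open and shut, and the axes are right-handed (so a half turn about x gives the same grasp; the last joint's range is limited). The gripper opens to 92 mm and grips with 3 to 60 N. Pads are 20 mm wide; open, the fingers measure 128 mm over their backs; the gripper's body (75 mm by 189 mm) begins 69 mm behind the grasp point.
Start: joints at [1.286, 0.468, -0.012, 1.603, 0.006, 1.071, -0.056], TCP at [155.6, -631.108, 214.592] pointing down, gripper open.
Joint ranges: [-2.53, 2.53], [-0.31, 2.02], [-1.57, 1.55], [0.28, 2.44], [-1.29, 4.43], [0.15, 1.84], [-2.92, 2.92]. Speed limits (rad/s): [2.57, 2.57, 3.14, 3.14, 3.14, 3.14, 3.14].

## Interface

Orientations are given as a rotation vector (axis times angle).
In Python, from cell import robot, grip, kin, viewer gives the robot as it stands. Calls block until the motion is done:
- robot.movep(position, orientation): joint-space move of the TCP to a pose.
- robot.servo_line(position, feed=150, rotation=None): straight line of the TCP; rotation=None keeps the orientation; feed is the mean speed in mm/s.
- robot.goto_joints(angles): joint-space move.
- grip(opening, newtons=None): opening from 0.0 (shut) to 1.0 (fully open); newtons is the grip in N (None keeps the last); returns when the fingers have stopped.
- robot.hold(seconds).
- kin.ik(position, orientation): joint angles nearest the present ones, or None.
- robot.observe(): the state.
- viewer.read_camera(name): name is "side" or "top" or "wrist"; returns the picture (384x512x3 uint8, red, green, blue); there is no depth.
- viewer.camera_info(name): a dict with "camera_matrix" (3x3 intrinsics, pixels), "R" (3x3) and "t" (3): a world point X has camera coordinates R X + t. Camera axes: x right, y down, z forward; pixel columns grow to the right and rows downward; lengths in mm; the calibration is good to about 2 mm. The wrist camera is an equidistant fisheye: a pixel r from the principal point sees the ray r / f radians off the axis. A picture is of the moment at which its call begins: read the wrist's pose just before it. camera_info takes no time and is no camera call; for the wrist camera it gives the pose at the moment of the call.
A pose or a line that the arm cannot do raises robot.IKError and nothing moves.
- robot.job_done(): hands the job in, once; it reports no verdict.
Trained networks look in the newest picture that a camera, given by its name, has taken for a name from the list of things; names that differ only in an ending like _2 or _b are one class to them, and where a whole thing is asked for, a point or a joint stands for the part that bears it (a point fixed in the world has none). Each returns a list of dicts, best first, with "confidence" (0 to 1); they miss things now and then, are a little off and sometimes report something else, mostly with a low value. They report only what shows in the picture. A call takes as long as a camera call. They do not tell look-alikes from the thing itself.
- viewer.silhouettes(name, camera): "mask" (384x512 bool, what is visible of it).
- viewer.pinpoint(name, camera): "at" ([x, y, z] in mm, in the coordinates of the camera as it stood for that picture, good to about 4 mm: a listed point, or the origin of a listed thing).
The state is a dict: "t": time; "joints": joint angles; "joint_velocities": joint speeds; "joint_torque": joint torques, N m; "tcp_pos": TCP position; "tcp_rot": TCP orientation; "contact_force": force on the tool from outside, world axes, zero at the start; "wrist_torque": the same for the moment, N m; "grip_width": opening from 0.0 (shut) to 1.0 (fully open).
Only numpy, scipy, OpenCV 4.12 (cv2) and the standard library are available. Lean on these libraries where they do the work, as an engineer would, in place of code of your own. Each camera call takes 0.05 s, during which the arm holds its last target. There are 200 camera calls.

## Working session

There is one attempt and no reset: what is moved stays moved. The work goes in short steps, each a Python script; the robot and the scene stay as the last script left them, time stands still between calls to the robot, and variables do not carry over. Pictures are saved under pics/ and viewed, about 8 in all and at most 12, crops included, and the job is handed in when it is done.

```bash
ls; mkdir -p pics; cat > h.py <<'E'
import numpy as np, cv2
from cell import robot, grip, kin, viewer
from scipy.spatial.transform import Rotation as Rn
def save(c,f):
    im=viewer.read_camera(c); cv2.imwrite('pics/'+f,cv2.cvtColor(im,cv2.COLOR_RGB2BGR)); return im
def toworld(c,p,ci=None):
    ci=ci or viewer.camera_info(c); return np.array(ci['R']).T@(np.array(p)-np.array(ci['t']))
def ray(c,u,v,z,ci=None):
    ci=ci or viewer.camera_info(c);K=np.array(ci['camera_matrix']);R=np.array(ci['R']);t=np.array(ci['t'])
    a=np.array([(u-K[0,2])/K[0,0],(v-K[1,2])/K[1,1]])
    if c=='wrist':
        r=np.hypot(*a); d=np.array([*(a/r*np.sin(r)),np.cos(r)]) if r>1e-9 else np.array([0,0,1.])
    else: d=np.array([*a,1])
    o=-R.T@t; d=R.T@d; return o+d*(z-o[2])/d[2]
E
python3 - <<'E'
from h import *
o=robot.observe();print(o['t'],o['tcp_pos'],o['tcp_rot'],o['contact_force'])
A=[]
for c in ['top','side']:
    im=save(c,c+'0.png')
    for n in ['tile_center','short_tile_center','holder','hood_jaw']:
        for d in viewer.pinpoint(n,c): print(c,n,round(d['confidence'],2),toworld(c,d['at']).round(1))
    A.append(im)
cv2.imwrite('pics/both.png',cv2.cvtColor(cv2.resize(np.vstack(A),None,fx=.78,fy=.78),cv2.COLOR_RGB2BGR))
print(viewer.camera_info('top'))
E
```

```text
pics
0.0 [ 155.42131511 -630.55336291  213.64527181] [ 2.09335072  0.25615767 -2.09414465] [-0.19421809  0.34644714  0.118865  ]
top tile_center 0.9 [ 558.6 -139.8   10.9]
top tile_center 0.84 [ 423.7 -411.5   12.8]
top tile_center 0.76 [ 186.8 -359.3    5.2]
top tile_center 0.72 [564.7 276.5  11.6]
top holder 0.66 [561.7  94.3   1.2]
top holder 0.59 [ 566.4 -328.3   10. ]Traceback (most recent call last):
  File "<stdin>", line 7, in <module>
ValueError: it knows: holder, short_tile_center, tile_center
```

View pics/top0.png

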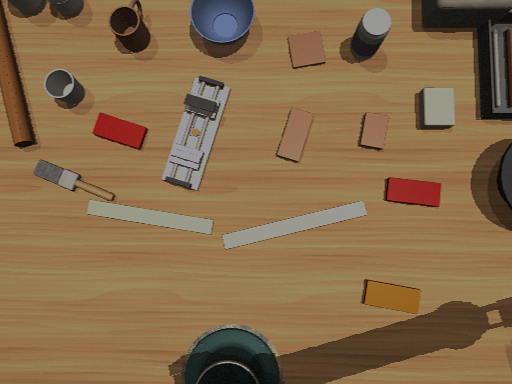

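Top view: long tile at px (295,134), short tile (374,131), square one (306,49), and the holder (197,133) with its hood at the far end (200,103). Next I'll measure orientations and get wrist close-ups.

```bash
cat >> h.py <<'E'
def pose(c,mask,z,ci=None):
    ci=ci or viewer.camera_info(c)
    cs,_=cv2.findContours(mask.astype(np.uint8),cv2.RETR_EXTERNAL,cv2.CHAIN_APPROX_NONE)
    k=max(cs,key=cv2.contourArea)[:,0]
    P=np.array([ray(c,u,v,z,ci)[:2] for u,v in k],np.float32)
    (x,y),(w,h),a=cv2.minAreaRect(P)
    if w<h: w,h,a=h,w,a+90
    a=(a+90)%180-90
    return [round(float(q),2) for q in (x,y,w,h,a)]
def down(yaw,pitch=0):
    # tool x down, tool y = holder -y/+y ; yaw=long-axis heading (rad); pitch>0: front end goes down
    x=np.array([0,0,-1.]);l=np.array([np.cos(yaw),np.sin(yaw),0]);y=np.cross([0,0,1],l)
    M=np.c_[x,y,np.cross(x,y)]
    return (Rn.from_rotvec(y*pitch)*Rn.from_matrix(M)).as_rotvec()
E
python3 - <<'E'
from h import *
for c in ['top','side']:
    save(c,c+'1.png')
    for n,z in [('tile_center',18),('short_tile_center',18),('holder',12)]:
        for d in viewer.silhouettes(n,c): print(c,n,round(d['confidence'],2),pose(c,d['mask'],z))
print(Rn.from_rotvec(robot.observe()['tcp_rot']).as_matrix().round(2))
yaw=np.radians(-20)
for p in [(500,-140,330),(480,90,330)]:
    for k in (0,np.pi):
        print(p,k,kin.ik(p,down(yaw+k)))
E
```

```text
top tile_center 0.97 [424.9, -413.61, 125.75, 57.42, 83.31]
top tile_center 0.89 [188.09, -358.78, 125.62, 59.34, 81.43]
top tile_center 0.89 [563.96, 273.3, 126.79, 57.12, 73.51]
top tile_center 0.84 [556.03, -142.09, 121.42, 53.87, -17.2]
top short_tile_center 0.81 [566.6, -325.88, 84.2, 57.38, -11.09]
top holder 0.97 [565.44, 92.87, 269.31, 95.96, -16.18]
side tile_center 0.9 [548.68, -125.19, 136.64, 73.37, -16.47]
side tile_center 0.86 [556.12, 283.23, 127.25, 74.33, 71.87]
side tile_center 0.79 [182.76, -341.79, 146.81, 60.6, 81.18]
side tile_center 0.71 [417.52, -392.71, 149.21, 65.21, 85.33]
side short_tile_center 0.53 [559.73, -308.5, 97.68, 80.46, -10.58]
side holder 0.7 [567.0, 92.17, 309.35, 136.35, -25.59]
[[-0.    0.24 -0.97]
 [-0.   -0.97 -0.24]
 [-1.    0.    0.  ]]
(500, -140, 330) 0 [ 0.86670409  0.228084   -0.76503402  1.73800925  0.16622717  1.24194409
  1.28236982]
(500, -140, 330) 3.141592653589793 [ 0.52467387  0.1682239  -0.35747945  1.75716981  0.06226241  1.22726796
 -1.7690273 ]
(480, 90, 330) 0 [ 0.74754237  0.26562109 -1.16138568  1.79030411  0.25627107  1.25339183
  0.73948326]
(480, 90, 330) 3.141592653589793 [ 0.57312162  0.19078272 -0.92438346  1.79703251  0.16114159  1.23285188
 -2.31613995]
```

View pics/side1.png

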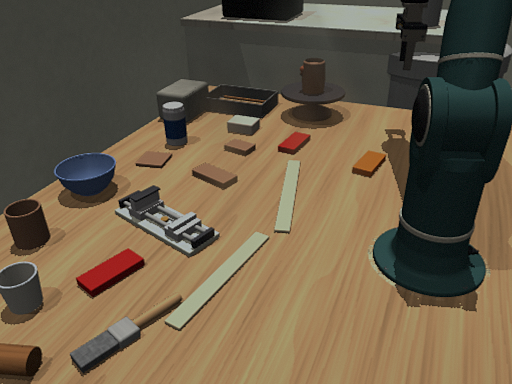

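```bash
python3 - <<'E'
from h import *
grip(1.0)
robot.goto_joints([0.05,0.3,-0.012,1.6,0.006,1.24,1.3])
yaw=np.radians(-17)
robot.movep((520,-30,330),down(yaw))
o=robot.observe();print(o['t'],o['tcp_pos'],np.round(o['joints'],2),o['contact_force'])
ci=viewer.camera_info('wrist');im=save('wrist','w1.png')
print(ci['camera_matrix'],(-np.array(ci['R']).T@ci['t']).round(0))
for n,z in [('tile_center',18),('short_tile_center',18),('holder',12)]:
    for d in viewer.silhouettes(n,'wrist'): print(n,round(d['confidence'],2),pose('wrist',d['mask'],z,ci))
    for d in viewer.pinpoint(n,'wrist'): print(n,round(d['confidence'],2),toworld('wrist',d['at'],ci).round(1))
cv2.imwrite('pics/w1b.png',cv2.resize(cv2.cvtColor(im,cv2.COLOR_RGB2BGR),(800,600),interpolation=cv2.INTER_CUBIC))
E
```

```text
3.8417 [519.76673931 -30.49181367 330.7685194 ] [ 0.03  0.15 -0.04  1.77  0.01  1.22  1.26] [-0.31988429 -1.49345839  0.21272843]
[[297.31863964   0.         255.33261307]
 [  0.         297.31863964 194.29271772]
 [  0.           0.           1.        ]] [442.  -7. 502.]
tile_center 0.93 [563.83, 273.67, 125.33, 53.5, 71.42]
tile_center 0.76 [425.32, -408.3, 129.6, 55.69, 84.2]
tile_center 0.61 [555.79, -140.86, 123.26, 57.73, -17.09]
tile_center 0.56 [189.29, -354.57, 131.6, 61.37, 79.61]
tile_center 0.92 [ 426.1 -411.6    9.8]
tile_center 0.9 [ 554.3 -144.3    9.4]
tile_center 0.84 [566.  279.4  12. ]
tile_center 0.77 [ 184.9 -356.4    8.2]
short_tile_center 0.88 [565.54, -321.08, 82.62, 61.86, -10.65]
short_tile_center 0.95 [ 567.9 -327.7    7.8]
holder 0.9 [564.43, 93.56, 269.31, 100.49, -14.0]
holder 0.97 [5.614e+02 9.360e+01 1.000e-01]
```

View pics/w1b.png

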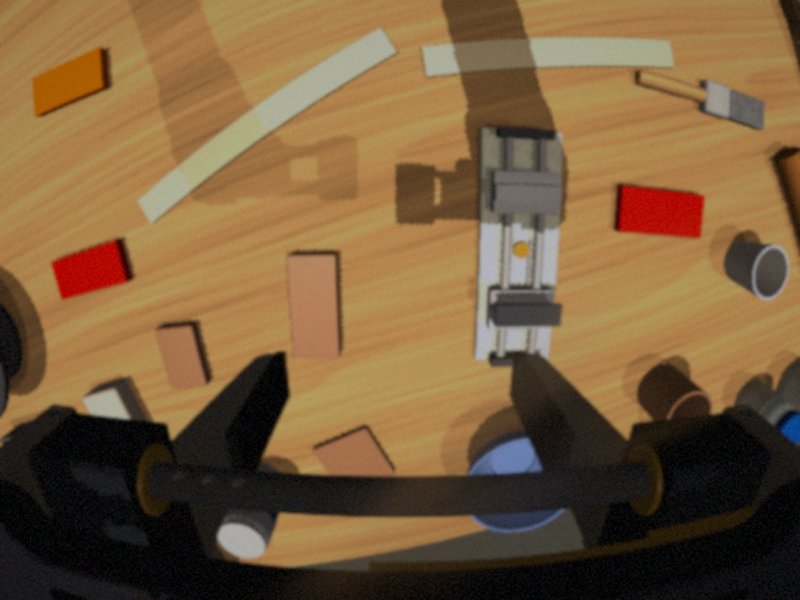

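```bash
python3 - <<'E'
from h import *
yaw=np.radians(-16.5)
for k,(n,z,p) in enumerate([('holder',12,(637,72,210)),('tile_center',18,(620,-162,170))]):
    robot.movep(p,down(yaw)); robot.hold(.3)
    ci=viewer.camera_info('wrist');im=save('wrist',n+'c.png')
    for d in viewer.silhouettes(n,'wrist'):
        q=pose('wrist',d['mask'],z,ci); print(n,round(d['confidence'],2),q)
    for d in viewer.pinpoint(n,'wrist'): print(n,round(d['confidence'],2),toworld('wrist',d['at'],ci).round(1))
    np.savez(n+'.npz',**{a:np.array(b) for a,b in ci.items() if a in('camera_matrix','R','t')})
print(robot.observe()['t'])
a=cv2.imread('pics/holderc.png')[:, 60:460];b=cv2.imread('pics/tile_centerc.png')[:,60:460]
cv2.imwrite('pics/cc.png',np.hstack([a,b]))
E
```

```text
holder 0.58 [561.01, 94.16, 276.17, 92.14, -16.7]
holder 0.73 [561.2  95.6  -1.7]
tile_center 0.91 [548.49, 222.06, 57.79, 34.9, -18.3]
tile_center 0.88 [556.56, -141.24, 121.6, 55.91, -16.74]
tile_center 0.75 [425.77, -408.25, 130.9, 57.36, 83.25]
tile_center 0.74 [ 428.  -408.9    9.3]
tile_center 0.57 [ 555.3 -139.7   10.1]
6.8333
```

View pics/cc.png

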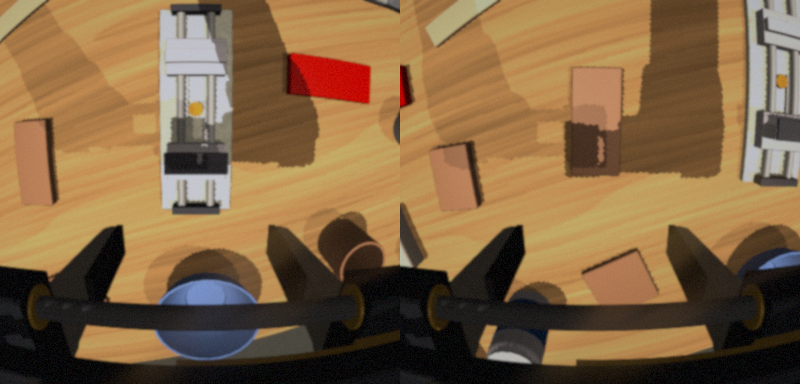

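```bash
python3 - <<'E'
from h import *
ci=dict(np.load('holder.npz'))
C=[ray('wrist',u+60,v,12,ci)[:2] for u,v in [(160,10),(232,10),(163,208),(233,207)]]
C=np.array(C);m=C.mean(0);d=(C[2]+C[3]-C[0]-C[1])/2;print('holder',m,np.linalg.norm(d),np.degrees(np.arctan2(d[1],d[0])))
yaw=np.radians(-17);p=(556,-141)
robot.movep((*p,90),down(yaw)); robot.servo_line((*p,4.5),feed=80)
w=grip(0.0,40);robot.hold(.2)
o=robot.observe();print(o['t'],o['tcp_pos'],o['grip_width'],o['contact_force'])
robot.servo_line((*p,110),feed=120);robot.hold(.2)
o=robot.observe();print(o['t'],o['tcp_pos'],o['grip_width'],o['contact_force'])
ci=viewer.camera_info('wrist');a=save('wrist','g1.png');b=save('side','g1s.png')
cv2.imwrite('pics/g1b.png',cv2.cvtColor(np.hstack([a[:, 60:460],b[60:,60:460].repeat(1,0)[:324] if 0 else b[:,60:460]]),cv2.COLOR_RGB2BGR))
for d in viewer.pinpoint('tile_center','side'): print(round(d['confidence'],2),toworld('side',d['at']).round(1))
E
```

```text
holder [560.72874751  96.3698372 ] 256.8749722363414 -15.955697784322407
9.4083 [ 556.03028458 -140.99538242    4.54724087] 0.5803261637659854 [-0.77615792 -0.56494042  1.56288953]
10.6417 [ 555.50474821 -140.88207958  109.15826591] 0.5820896008333398 [-0.26786164  0.47362983 -1.54725728]
0.94 [ 555.9 -138.1  115.8]
0.87 [ 186.7 -359.9    5.3]
0.75 [563.6 282.    7.8]
0.69 [ 421.8 -414.5    6.9]
```

View pics/g1b.png

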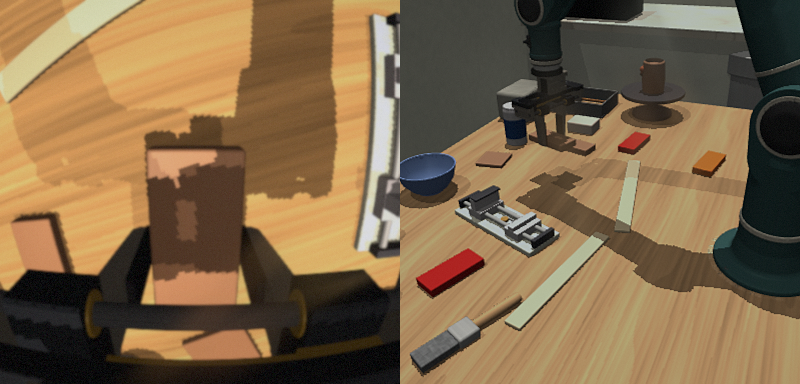

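```bash
cat >> h.py <<'E'
H=np.array([561.2,94.8,0]);HY=np.radians(-16.2)
ux=np.array([np.cos(HY),np.sin(HY),0]);uy=np.array([-ux[1],ux[0],0])
OFF=4.5
def tcp(x,z,pitch,y=0):
    r=down(HY,pitch); tx=Rn.from_rotvec(r).as_matrix()[:,0]
    return H+ux*x+uy*y+np.array([0,0,z])+OFF*tx, r
def go(x,z,pdeg,feed=60,y=0):
    p,r=tcp(x,z,np.radians(pdeg),y); robot.servo_line(p,feed=feed,rotation=r)
def st(s=''):
    o=robot.observe();d=np.array(o['tcp_pos'])-H;f=np.array(o['contact_force'])
    print(s,round(o['t'],2),'x %.1f y %.1f z %.1f'%(d@ux,d@uy,d[2]),'F',(f@ux).round(1),(f@uy).round(1),f[2].round(1),round(o['grip_width'],3)); return f@ux
E
python3 - <<'E'
from h import *
K=viewer.camera_info('wrist')
q=[ray('wrist',u,148,122.7,K)-np.array(robot.observe()['tcp_pos']) for u in (207,304)]
l=np.array([np.cos(np.radians(-17)),np.sin(np.radians(-17)),0]);n=np.array([-l[1],l[0],0]);print([((v@l).round(1),(v@n).round(1)) for v in q])
p,r=tcp(-25,110,np.radians(10)); print(Rn.from_rotvec(r).as_matrix().round(2))
robot.movep(p,r); robot.hold(.3); st('above')
ci=viewer.camera_info('wrist');a=save('wrist','h1.png');b=save('side','h1s.png')
for d in viewer.pinpoint('tile_center','side')[:3]: print(round(d['confidence'],2),toworld('side',d['at']).round(1))
print('exp',H-25*ux)
for d in viewer.pinpoint('holder','side')[:1]: print('holder',toworld('side',d['at']).round(1))
cv2.imwrite('pics/h1b.png',cv2.cvtColor(np.hstack([a[:, 60:460],cv2.resize(b[130:290,20:220],(480,384))[:,:400]]),cv2.COLOR_RGB2BGR))
E
```

```text
[(np.float64(-59.8), np.float64(-26.0)), (np.float64(-59.8), np.float64(26.3))]
[[-0.17  0.28  0.95]
 [ 0.05  0.96 -0.27]
 [-0.98 -0.   -0.17]]
above 12.05 x -25.2 y -1.2 z 105.6 F -0.3 -1.0 -2.6 0.583
0.89 [ 185.4 -361.1    3.1]
0.81 [535.4 104.  107.6]
0.65 [ 423.6 -412.8    5.7]
exp [537.19265786 101.77477765   0.        ]
holder [5.583e+02 9.300e+01 3.000e-01]
```

View pics/h1b.png

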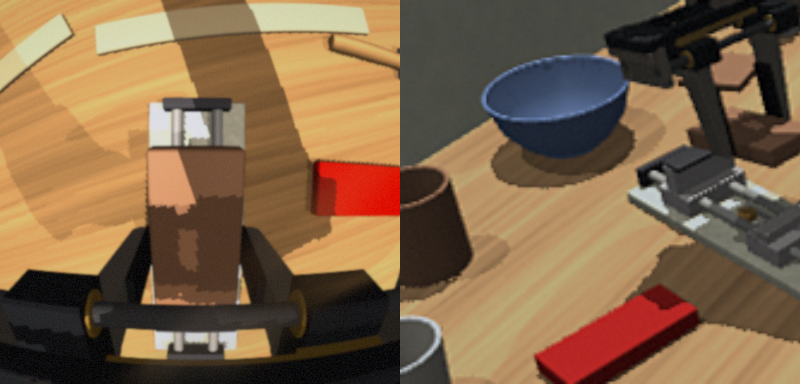

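```bash
python3 - <<'E'
from h import *
go(-25,56,10,80); robot.hold(.2); f0=st('low')
x=-25;go(-12,56,10,60);st()
for x in np.arange(-10,3,2.):
    go(x,55.5,10,30); f=st('x=%.0f'%x)
    if f-f0<-18: print('stop');break
a=save('wrist','i1.png');b=save('side','i1s.png')
cv2.imwrite('pics/i1b.png',cv2.cvtColor(np.hstack([a[:, 60:460],cv2.resize(b[150:270,90:240],(480,384))[:,:400]]),cv2.COLOR_RGB2BGR))
E
```

```text
low 13.28 x -25.4 y 0.2 z 52.1 F -0.4 0.2 -1.8 0.58
 13.64 x -12.2 y -0.2 z 51.5 F -0.3 -0.3 -2.3 0.583
x=-10 13.89 x -10.9 y -0.0 z 51.0 F -0.5 -0.2 -1.7 0.584
x=-8 14.14 x -8.7 y -0.0 z 51.1 F 0.6 -0.8 -2.1 0.583
x=-6 14.39 x -7.6 y 0.0 z 50.9 F -2.8 0.1 -0.2 0.584
x=-4 14.64 x -6.8 y 0.1 z 50.9 F -6.0 -0.8 0.1 0.582
x=-2 14.89 x -5.2 y 0.1 z 50.8 F -6.7 -0.8 0.6 0.585
x=0 15.14 x -3.5 y 0.1 z 50.8 F -7.1 -0.3 1.4 0.585
x=2 15.39 x -1.8 y 0.1 z 50.8 F -8.7 0.3 0.1 0.582
```

View pics/i1b.png

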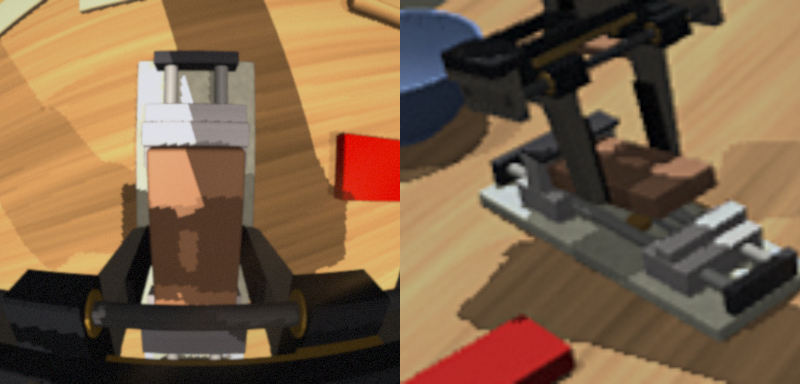

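```bash
python3 - <<'E'
from h import *
for x in (5,8,9.5): go(x,55.5,10,30); st('x=%.1f'%x)
robot.hold(.3); st('pushed')
for p in (8,6,4,2,0):
    s=np.radians(p); z=34+60*np.sin(s)+9*np.cos(s)+(1 if p>2 else 0)
    go(9.5,z,p,25); st('p%d'%p)
robot.hold(.2); st('level')
a=save('wrist','j1.png');b=save('side','j1s.png')
cv2.imwrite('pics/j1b.png',cv2.cvtColor(np.hstack([a[:, 60:460],cv2.resize(b[150:270,90:240],(480,384))[:,:400]]),cv2.COLOR_RGB2BGR))
E
```

```text
x=5.0 15.74 x 0.7 y 0.0 z 50.7 F -8.6 -0.3 2.0 0.584
x=8.0 15.99 x 3.2 y 0.0 z 50.7 F -10.0 -0.3 1.7 0.581
x=9.5 16.24 x 4.4 y 0.1 z 50.7 F -10.2 -0.1 2.9 0.583
pushed 16.54 x 4.4 y 0.0 z 50.7 F -11.0 -0.3 3.2 0.58
p8 16.82 x 3.8 y 0.1 z 47.2 F -10.3 0.4 2.3 0.582
p6 17.07 x 3.8 y 0.2 z 45.0 F -10.8 1.1 0.9 0.58
p4 17.32 x 3.9 y 0.1 z 42.7 F -11.1 0.1 0.5 0.581
p2 17.6 x 4.1 y 0.2 z 39.5 F -10.7 0.8 0.8 0.584
p0 17.85 x 4.2 y 0.2 z 37.3 F -10.9 0.8 1.5 0.578
level 18.05 x 4.5 y 0.2 z 37.3 F -11.1 1.5 1.0 0.584
```

View pics/j1b.png

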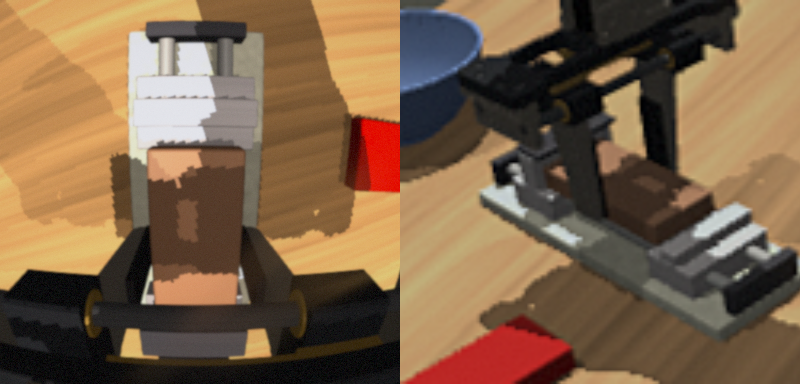

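```bash
python3 - <<'E'
from h import *
go(5,42,0,25); st('a'); go(1.5,41.5,0,25); st('b'); go(0,41.2,0,25); robot.hold(.2); st('c')
grip(1.0); robot.hold(.3); st('open')
p=np.array(robot.observe()['tcp_pos']); robot.servo_line(p+[0,0,90],feed=120); 
p2=H+ux*75+[0,0,200]; robot.servo_line(p2,feed=200); robot.hold(.4); st('up')
ci=viewer.camera_info('wrist');a=save('wrist','k1.png')
for n in ('tile_center','holder'):
    for d in viewer.silhouettes(n,'wrist'): print(n,round(d['confidence'],2),pose('wrist',d['mask'],50,ci))
    for c in ('wrist','top','side'):
        if c!='wrist': b=save(c,f'k1{c}{n}.png')
        else: ci=viewer.camera_info('wrist'); viewer.read_camera('wrist')
        for d in viewer.pinpoint(n,c):
            w=toworld(c,d['at'],ci if c=='wrist' else None)-H
            if np.linalg.norm(w)<120: print(n,c,round(d['confidence'],2),(w@ux).round(1),(w@uy).round(1),w[2].round(1))
cv2.imwrite('pics/k1b.png',cv2.cvtColor(np.hstack([cv2.resize(a[:230,150:390],(400,384)),cv2.resize(b[150:270,90:240],(480,384))[:,:400]]),cv2.COLOR_RGB2BGR))
E
```

```text
a 18.48 x 1.0 y 0.2 z 36.7 F -9.8 0.8 1.2 0.58
b 18.77 x -1.2 y 0.3 z 36.6 F -7.9 0.5 1.4 0.585
c 19.23 x -1.2 y 0.3 z 36.6 F -5.3 0.2 0.9 0.584
open 20.23 x -0.0 y -0.0 z 36.7 F 0.3 0.7 0.2 0.999
up 22.21 x 74.6 y 0.0 z 199.8 F -0.1 -0.3 -0.1 1.001
tile_center 0.96 [563.37, 259.69, 113.75, 50.69, 72.28]
tile_center 0.78 [558.41, 96.33, 114.96, 55.43, -16.5]
tile_center wrist 0.64 -0.9 1.3 40.5
tile_center top 0.77 -0.9 -2.7 42.6
tile_center side 0.95 -3.2 2.0 40.7
holder 0.7 [559.74, 94.97, 246.99, 82.44, -16.91]
holder top 0.96 0.4 1.1 3.1
holder side 0.82 -1.5 -2.3 2.0
```

View pics/k1b.png

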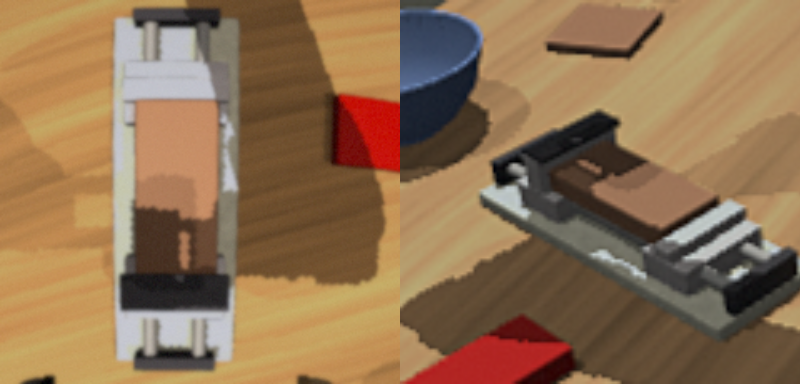

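The tile lies flat between both jaws, with one end under the hood and the other against the low stop. The gripper is clear of it.

```bash
python3 -c "
from h import *
robot.job_done()"
```

```text
the job is handed in; nothing more can be done
```

The long tile is clamped in the holder and the job is handed in, at about 23 s of the 45 s allowed. No verdict was reported.

**What I did:** I gripped the tile across its width and went in under the hood tilted 10° nose-down. I pushed until the tile centre stood about 5 mm past the holder's centre. That puts the hooded jaw about 10 mm open, with about 11 N on the wrist. I then levelled the tile inside the low stop, eased it back to centre, released and withdrew.

**Last checks:**
- **Position:** three camera estimates put the tile centre at -3 to -1 mm along the holder, within 3 mm across it, and 40.5 to 42.6 mm high (seated height is 41 mm).
- **Alignment:** the tile's direction read -16.5°, within about 0.5° of the holder's.
- **Pictures:** the tile shows flat between both jaws with one end under the hood.
- **Contact:** the wrist force was near zero after release.
- **Short tile:** it was never approached. I did not measure it again at the end.

**Disagreements:** the cameras differ from each other by up to 5 mm across the holder, within their stated accuracy. The final jaw opening was only inferred from the tile's fit. The wrist camera gave no position for the holder in the last check, but the top and side cameras found it.

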